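Clamp a tube offcut in the V-jig

TASK

Clamp the short steel tube that stands on the bench upright in the V-jig so that its end can be deburred: draw the sliding jaw back, stand the tube on the jig's base in front of the V, then push the jaw home by its black grip until its pad presses the tube firmly against both faces of the V and stays clamped when you let go. The tube is thin-walled, so feel for the contact and press gently, and do not disturb the tools lying around.

Things in the scene. Friction and masses are not known exactly. Their poses are not given: they have to be found in the camera images.
- tube_center (a point): centre (half-way up) of the loose grey steel tube, 27 mm outside diameter, 90 mm long, about 0.11 kg, which stands upright on the bench on its sawn end; its own x axis runs along the tube and points up
- jig: tube jig fixed to the bench: aluminium base plate 246 x 104 mm, 10 mm thick (polished; the tube shall stand on its top). Origin: underside, on the centre line; x (level) is the line of the jaw's slide and points to the V, y left, z up. Plate from x = -128 to 118 mm. Guide rods 10 mm thick along x at y = +-34 mm, 25 mm up: the tube goes down between them. Only the jaw's grip is higher than 57 mm above the bench
- seat (a point): where the tube's centre lies when the tube stands on the base plate and touches both faces of the V: on the jig's centre line, 50 mm ahead of the jig's origin, 55 mm above the bench. Same axes as the jig
- vee_left: left half of the V-block (fixed, bright ground steel, slippery): an upright face at 45 degrees to the jig's x axis. The 90 degree V opens towards -x of the jig; its mouth is at jig x = 44 mm and 55 mm wide, its top 55 mm above the bench. This origin is the jig's origin raised by 10 mm, not a point on the face
- vee_right: right half of the V-block, the mirror image of the left one; same origin
- jaw: blue sliding jaw, 40 x 88 mm, 51 mm high, on the guide rods. Origin: at bench height under the middle of its front face. It slides along the jig's x: origin at jig x = -35 mm when fully back, 40 mm when fully forward. Steady drag of 5 N either way; it stays where left unless pushed with more. At the start it stands so far forward that there is no room, or hardly any, for the tube
- screw_root (a point): middle of the jaw's front face, 34 mm above the bench, where a screw with a round white pad (22 mm diameter) sticks out towards the V. How far the pad's face is ahead of this point, 10 to 30 mm, differs every time and is not measured: feel for it. The pad yields on a spring of 6 N per mm, 4 mm of travel. Above 12 N the pad or a V face would mark the tube; about 3 N or more must remain as clamping force
- jaw_grip (a point): middle of the black upright grip post on top of the jaw (18 mm diameter, from 51 to 95 mm above the bench; this point is 78 mm above the bench, 22 mm behind the jaw's front face): take it from above to pull or push the jaw
- the_caliper: steel sliding caliper, 74 x 202 x 12 mm, lying on the bench; leave it alone
- round_file: round file with a wooden handle, 244 mm long, lying on the bench; leave it alone
- magnet: red welding magnet, 35 x 79 x 16 mm, lying on the bench; leave it alone
- sanding_block: brown cork sanding block, 56 x 100 x 29 mm, lying on the bench; leave it alone
Mind the look-alikes: they are no part of the job. Of the things like the part that bears tube_center, leave any that is orange or purple; of the rest the larger one is meant.

How it is judged (in metres and radians):
At the end, for the whole second after the job is handed in: The tube stands upright (within 0.04 rad) on the jig's base with its centre within 2 mm of the seat, at rest, pressed by the jaw's pad with more than 2.5 N and touching each face of the V with more than 0.5 N, with the robot clear of it (contact force between tube and vee_left above 0.5 N and contact force between tube and vee_right above 0.5 N and contact force between tube and jaw above 2.5 N and distance between tube_center and seat below 0.002 m and angle between tube_center's own x axis and vertical below 0.04 rad and linear speed of tube below 0.01 m/s).
It fails at once if the jaw's pad presses on the thin-walled tube with more than 12 N (contact force between tube and jaw above 12 N).
It fails at once if the tube is pressed against a face of the V with more than 12 N (contact force between tube and vee_left above 12 N or contact force between tube and vee_right above 12 N).
It fails at once if a bystander (caliper, round file, magnet, sanding block) is moved by more than 20 mm (distance of any of the_caliper, round_file, magnet, sanding_block from where it was at the start of the episode above 0.02 m).
It also fails if it takes over 64 s, if anything falls off the work surface, if the arm or the gripper's body presses on something with over 40 N, if the wrist force passes 120 N, or if a joint passes its speed limit or range.

ROBOT

A 6-joint arm with a two-finger parallel gripper is mounted at the origin on a cart in front of the work surface, level with it; the furniture and walls round the work are solid. World frame = base frame: x ahead of the robot, y to its left, z up, the work surface at z = 0. Lengths are in m, angles in degrees, forces in N, time in s.
With the tool pointing down it reaches from about 0.325 to 0.775 m from the base axis. Payload 5.5 kg.
Tool frame: the origin (TCP) lies midway between the tips of the shut fingers; the grasp point (between the pads) lies 19 mm behind it; z points along the fingers, y is the line along which they close (so a half turn about z gives the same grasp; the last joint's range is limited). The gripper opens to 85 mm and grips with 20 to 120 N. Pads are 22 mm wide; open, the fingers measure 114 mm over their backs; the gripper's body (76 mm by 85 mm) begins 54 mm behind the grasp point. The pads swing forward as they close: fully open they stand 13 mm farther back than shut.
Start: joints at [-75.9, 5.22, 70.514, -0, 104.267, -3.249], TCP at [0.179, -0.573, 0.231] pointing down, gripper open.
Joint ranges: [-164.24, 164.24], [-49.07, 125.15], [9.68, 141.18], [-86.29, 266.29], [3.28, 154.24], [-151.56, 151.56]. Speed limits (degrees/s): [147.25, 147.25, 172.46, 180, 180, 180].

INTERFACE

Orientations are given as a 3x3 rotation matrix whose columns are the frame's x, y, z axes.
In Python, from rig import r gives the robot as it stands.
- The arm moves only by the tool jog_arm, never from a script. Its argument "motion" is one flat list of numbers, 7 for each row, row after row: the shift along the tool's x, y, z in mm, then the turn, a rotation vector about the tool's x, y, z in degrees, then the closure, from 0 (fully open) to 1 (shut). A call has 1 to 20 rows; each row is the pose to reach, as a shift and turn from the pose commanded when the call began, along the tool's axes at that moment; what a row does not reach only later rows make up. A row lasts 1/10 s, in which the tool goes at most 50 mm and 8.59 degrees, less where a joint would pass 70% of its speed; a pose out of reach is approached as far as the arm can. A call with a gripper value outside its range is refused whole. The fingers move at their own pace and stop on an object; "grip_force" is the grip in N (left out, the last holds). Time passes only in rows, so rows that repeat a pose let the fingers close. It gives the time, the measured TCP pose, the force, the opening and the grip force at its end, in the units of the state.
- r.get_obs(): the state, without advancing time (a new reading comes with each control period).
- r.camera(name): name is "side" or "top" or "wrist"; returns a dict with "frame" (420x560x3 uint8, red, green, blue), "fx", "fy", "cx", "cy" (pixels), "k1" (the pictures are not rectified: a ray, as slopes to the right and down, at radius r is drawn at 1 + k1 r^2 times it, then the intrinsics apply), "xyz" and "rotation" of the camera in the world; the wrist camera has in their place "tool_from_camera" (4x4, takes a point from camera to tool coordinates, whose origin is the TCP and whose axes are the flange's). Camera axes: x right, y down, z forward; pixel columns grow to the right and rows downward; lengths in m; the calibration is good to about 2 mm. A picture is of the moment at which its call begins: read the wrist's pose just before it. There is no depth.
- r.sign_off(): hands the job in; it is judged then, once.
Trained networks look in a picture, given as the dict that the camera call returned (one of the last four; its "shot" number tells which), for a name from the list of things; names that differ only in an ending like _2 or _b are one class to them, and where a whole thing is asked for, a point or a joint stands for the part that bears it (a point fixed in the world has none). Each returns a list of dicts, best first, with "confidence" (0 to 1); they miss things now and then, are a little off and sometimes report something else, mostly with a low value. They report only what shows in the picture. A call takes as long as a camera call. They do not tell look-alikes from the thing itself.
- r.look_for(picture, target): "point" ([x, y, z] in m, in world coordinates, good to about 4 mm: the middle of the surface that is visible of it).
- r.landmark_of(picture, target): "point" ([x, y, z] in m, in world coordinates, good to about 4 mm: a listed point, or the origin of a listed thing).
The state is a dict: "clock": time; "joint_pos": joint angles; "dq": joint speeds; "joint_efforts": joint torques, N m; "ee_pos": TCP position; "orientation": TCP orientation; "force": force on the tool from outside, world axes, zero at the start; "torque": the same for the moment, N m; "grip_width": finger opening in m; "finger_force": force on a finger pad.
Only numpy, scipy, OpenCV 4.12 (cv2) and the standard library are available. Lean on these libraries where they do the work, as an engineer would, in place of code of your own. Each camera call takes 0.05 s, during which the arm holds its last target. There are 200 camera calls.

## Working session

There is one attempt and no reset: what is moved stays moved. The work goes in short steps, Python scripts to look and compute and a tool call to move; the robot and the scene stay as the last step left them, time stands still between calls to the robot, and variables do not carry over. Pictures are saved under pics/ and viewed, at most 10 in all, crops included, and the job is handed in when it is done.

Besides the shell and the picture viewer there is one more tool, called by a JSON object that holds its "api" and its "payload". jog_arm: Moves the arm, as the interface text tells. Its arguments: {"type":"object","properties":{"motion":{"type":"array","items":{"type":"number"}},"grip_force":{"type":"number"}},"required":["motion"]}

```bash
mkdir -p pics
cat > h.py <<'E'
from rig import r
import numpy as np, cv2
def save(c,n,s=1.0):
    cv2.imwrite('pics/'+n, cv2.cvtColor(c['frame'],cv2.COLOR_RGB2BGR))
def proj(c,p):
    q=np.array(c['rotation']).T@(np.array(p)-np.array(c['xyz']))
    a=q[:2]/q[2]; a=a*(1+c['k1']*(a@a))
    return np.round([c['fx']*a[0]+c['cx'],c['fy']*a[1]+c['cy']],1)
def ray(c,uv):
    a=np.array([(uv[0]-c['cx'])/c['fx'],(uv[1]-c['cy'])/c['fy']]);b=a.copy()
    for _ in range(20): b=a/(1+c['k1']*(b@b))
    d=np.array(c['rotation'])@np.array([b[0],b[1],1.]); return np.array(c['xyz']),d
def atz(c,uv,z):
    o,d=ray(c,uv); return o+d*(z-o[2])/d[2]
def wrist():
    o=r.get_obs(); c=r.camera('wrist'); T=np.array(c['tool_from_camera']); R=np.array(o['orientation'])
    c['rotation']=R@T[:3,:3]; c['xyz']=R@T[:3,3]+np.array(o['ee_pos']); return c
E
python3 - <<'E'
from h import *
np.set_printoptions(precision=4,suppress=True)
o=r.get_obs();print(o['ee_pos'],o['orientation'],o['clock'])
for n in ['top','side']:
    c=r.camera(n); save(c,n+'0.png'); print(n,c['xyz'])
    for t in ['tube_center','jig','seat','jaw','screw_root','jaw_grip','the_caliper','round_file','magnet','sanding_block']:
        for d in r.landmark_of(c,t)[:4]:
            print(t,np.round(d['point'],4),round(d['confidence'],2),proj(c,d['point']))
E
```

```text
[ 0.1788 -0.5724  0.2301] [[ 0.9545  0.2981 -0.0004]
 [ 0.2981 -0.9545  0.0019]
 [ 0.0002 -0.002  -1.    ]] 0.0
top [0.4331 0.1686 0.8975]
tube_center [0.5001 0.4283 0.0455] 0.73 [158.1 252.2]
tube_center [0.5357 0.3547 0.0307] 0.6 [194.7 236.4]
tube_center [0.4332 0.3082 0.0449] 0.53 [213.7 284.6]
tube_center [0.5602 0.4195 0.0303] 0.51 [165.6 225.2]
jig [ 0.4978  0.1856 -0.001 ] 0.94 [273.  255.2]
jig [ 0.6825  0.3777 -0.001 ] 0.74 [190.2 174.8]
seat [0.5492 0.195  0.0574] 0.67 [268.1 228.6]
jaw [0.5258 0.1883 0.0011] 0.88 [271.9 242.5]
jaw [ 0.7441  0.2    -0.0049] 0.74 [267.3 149.7]
screw_root [0.5292 0.1882 0.034 ] 0.91 [271.6 239.3]
jaw_grip [0.509  0.1856 0.0775] 0.68 [272.3 246.9]
the_caliper [ 0.4161 -0.0733  0.0036] 0.68 [391.7 292.5]
the_caliper [0.5096 0.1864 0.0776] 0.48 [271.9 246.6]
round_file [ 0.7429  0.198  -0.0033] 0.62 [268.1 149.9]
round_file [ 0.5019  0.1835 -0.001 ] 0.34 [274.  253.3]
magnet [ 0.4043  0.3837 -0.0035] 0.62 [182.7 297.8]
sanding_block [ 0.6828  0.3795 -0.0008] 0.61 [189.4 174.6]
sanding_block [0.51   0.1873 0.0766] 0.29 [271.5 246.4]
side [0.3881
[... 247 characters left out ...]
1902 -0.0003] 0.88 [304.4 245.1]
seat [0.5494 0.1919 0.0545] 0.57 [284.7 226.1]
seat [0.6788 0.3782 0.0056] 0.45 [215.7 283.7]
jaw [ 0.5231  0.1906 -0.0001] 0.95 [295.1 244.3]
jaw [ 0.4053  0.3851 -0.0007] 0.65 [335.5 300.8]
jaw [0.5029 0.1844 0.0798] 0.27 [303.6 217.5]
screw_root [0.526  0.1888 0.0358] 0.62 [294.1 232.3]
screw_root [0.4043 0.381  0.0007] 0.29 [336.1 299.1]
jaw_grip [0.506  0.1835 0.0817] 0.7 [302.4 216.5]
the_caliper [ 0.4171 -0.0742  0.0029] 0.62 [342.3 196. ]
round_file [ 0.7412  0.1972 -0.0036] 0.81 [213.3 239.5]
round_file [ 0.4989  0.1885 -0.0045] 0.26 [304.5 246.1]
magnet [0.4068 0.3858 0.0005] 0.95 [334.8 300.5]
sanding_block [0.6746 0.3794 0.0052] 0.86 [217.3 284.3]
```

Run:
```python
import cv2,numpy as np
t=cv2.imread('pics/top0.png')[130:330,130:410];s=cv2.imread('pics/side0.png')[180:330,190:360]
t=cv2.resize(t,(560,400),interpolation=3)
cv2.imwrite('pics/t1.png',t); cv2.imwrite('pics/s1.png',cv2.resize(s,(680,600),interpolation=3))
```

```text
(no output)
```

View pics/t1.png

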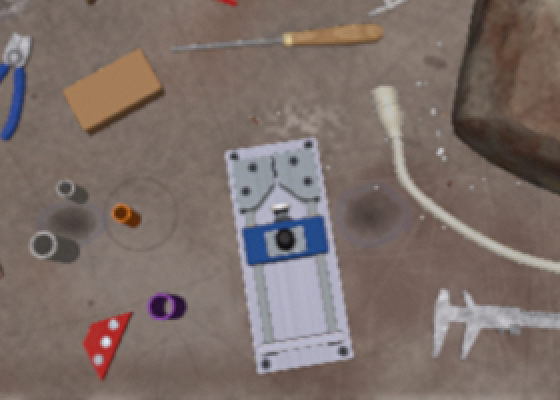

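View pics/s1.png

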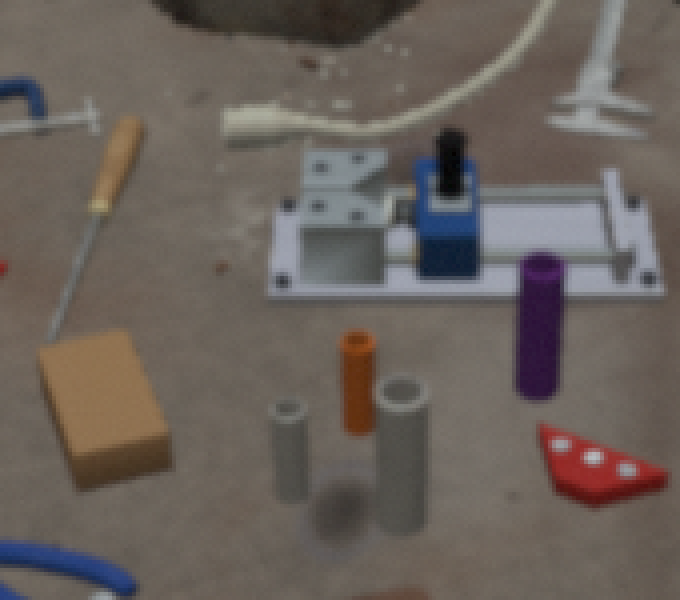

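Candidates in the top picture: the large grey tube (158,252), the small grey tube (165,225), the orange one (194,236) and the purple one (213,284). By the description I choose the large grey one at about (0.498, 0.429); the side crop shows it as the larger of the two greys. The jaw stands forward of the V with its grip at (272,247).

```bash
cat >> h.py <<'E'
def tool(p,yaw):
    """shift mm in tool axes + rotvec deg for TCP p, tool down, tool x at yaw deg"""
    from scipy.spatial.transform import Rotation as Q
    o=r.get_obs();R=np.array(o['orientation']);a=np.deg2rad(yaw)
    D=np.array([[np.cos(a),np.sin(a),0],[np.sin(a),-np.cos(a),0],[0,0,-1]])
    return np.round(R.T@(np.array(p)-o['ee_pos'])*1000,1),np.round(Q.from_matrix(R.T@D).as_rotvec(degrees=True),2)
E
python3 - <<'E'
from h import *
c=r.camera('top')
P=[atz(c,(130+u/2,130+v/2),0.01)[:2] for u,v in [(226,152),(315,139),(352,355),(258,373)]]
P=np.array(P);print(P.round(4))
f=(P[0]+P[1])/2;b=(P[2]+P[3])/2;d=f-b;y=np.degrees(np.arctan2(d[1],d[0]));print(np.linalg.norm(d),np.linalg.norm(P[0]-P[1]),y)
u=d/np.linalg.norm(d);print('origin',(f+b)/2+0.005*u, 'seat',(f+b)/2+.055*u)
print(tool([0.509,0.186,0.20],y))
E
```

```text
[[0.6068 0.2531]
 [0.6217 0.1533]
 [0.385  0.1143]
 [0.366  0.215 ]]
0.24184780100901226 0.10088033878438646 9.175577017850891
origin [0.49980957 0.18474154] seat [0.54916979 0.19271456]
(array([ 541.3, -625.8,   31.3]), array([ 0.  , -0.  ,  8.17]))
```

{"api": "jog_arm", "payload": {"motion": [541,-626,31,0,0,8.2,0,541,-626,31,0,0,8.2,0,541,-626,31,0,0,8.2,0,541,-626,31,0,0,8.2,0,541,-626,31,0,0,8.2,0,541,-626,31,0,0,8.2,0,541,-626,31,0,0,8.2,0,541,-626,31,0,0,8.2,0,541,-626,31,0,0,8.2,0,541,-626,31,0,0,8.2,0,541,-626,31,0,0,8.2,0,541,-626,31,0,0,8.2,0,541,-626,31,0,0,8.2,0,541,-626,31,0,0,8.2,0,541,-626,31,0,0,8.2,0,541,-626,31,0,0,8.2,0,541,-626,31,0,0,8.2,0,541,-626,31,0,0,8.2,0,541,-626,31,0,0,8.2,0,541,-626,31,0,0,8.2,0]}}

```text
clock: 3.15
ee_pos: [0.5085, 0.1851, 0.2006]
orientation: [[0.987, 0.158, 0.0], [0.158, -0.987, -0.0], [0.0, 0.0, -1.0]]
force: [0.2, -0.4, 1.1]
grip_width: 0.0854
finger_force: 0.0
```

Run:
```python
from h import *
c=wrist(); save(c,'w1.png'); print(c['xyz'],r.get_obs()['ee_pos'],r.get_obs()['orientation'][0])
for t in ['jig','seat','jaw','screw_root','jaw_grip']:
    for d in r.landmark_of(c,t)[:2]: print(t,np.round(d['point'],4),round(d['confidence'],2),proj(c,d['point']))
```

```text
[0.58079583 0.19755996 0.34312385] [0.50851881 0.18496565 0.20075672] [9.87510000e-01 1.57555042e-01 6.39844058e-04]
jig [ 0.5006  0.183  -0.0013] 0.7 [280.9 185.4]
seat [0.5545 0.1915 0.0584] 0.62 [281.4 137.8]
jaw [ 0.5279  0.1906 -0.0029] 0.78 [277.8 158.2]
screw_root [0.5287 0.1907 0.0347] 0.63 [277.6 163.7]
jaw_grip [0.5065 0.1855 0.0831] 0.92 [279.5 202.2]
```

View pics/w1.png

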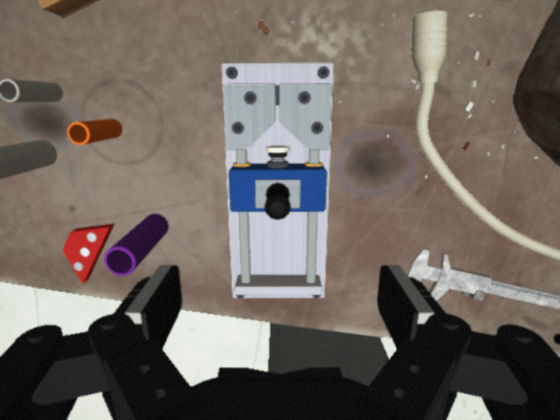

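The view shows the jig straight below: plate corners (222,64), (333,64), (325,298), (233,298), post top near (277,206), and the pad at (277,150).

Run:
```python
from h import *
c=wrist()
P=np.array([atz(c,p,0.01)[:2] for p in [(222,64),(333,64),(325,298),(233,298)]])
f=(P[0]+P[1])/2;b=(P[2]+P[3])/2;d=f-b;y=np.degrees(np.arctan2(d[1],d[0]));u=d/np.linalg.norm(d)
print(np.linalg.norm(d),np.linalg.norm(P[0]-P[1]),y)
o=(f+b)/2+.005*u;n=np.array([-u[1],u[0]])
print('origin',o,'seat',o+.05*u)
for nm,p,z in [('posttop',(277.5,206),.095),('jawfrontL',(232,165),.051),('jawfrontR',(326,164),.051),('pad front',(277.5,148),.040),('apex',(277,104),.055)]:
    q=atz(c,p,z)[:2]; print(nm,q,((q-o)@u).round(4),((q-o)@n).round(4))
print(tool([*(o+(-.001)*u),0.062],y),r.get_obs()['force'])
```

```text
0.24428051244026636 0.10201391505094293 9.375252957669435
origin [0.50050815 0.18607254] seat [0.54984028 0.19421753]
posttop [0.50681602 0.18740722] 0.0064 0.0003
jawfrontL [0.52424146 0.23047192] 0.0306 0.0399
jawfrontR [0.53798433 0.14990314] 0.0311 -0.0418
pad front [0.54361633 0.19352137] 0.0437 0.0003
apex [0.58079153 0.19973057] 0.0814 0.0004
(array([ -9. ,  -1.8, 138.6]), array([-0.  , -0.03, -0.28])) [ 0.81402872 -0.43105545  0.33432146]
```

{"api": "jog_arm", "payload": {"motion": [-1,-2,40,0,0,-0.3,0,-1,-2,80,0,0,-0.3,0,-1,-2,110,0,0,-0.3,0,-1,-2,130,0,0,-0.3,0,-1,-2,138,0,0,-0.3,0,-1,-2,138,0,0,-0.3,0,-1,-2,138,0,0,-0.3,1,-1,-2,138,0,0,-0.3,1,-1,-2,138,0,0,-0.3,1,-1,-2,138,0,0,-0.3,1,-1,-2,138,0,0,-0.3,1,-1,-2,138,0,0,-0.3,1,-1,-2,138,0,0,-0.3,1,-1,-2,138,0,0,-0.3,1], "grip_force": 50}}

```text
clock: 4.9
ee_pos: [0.508, 0.1866, 0.0633]
orientation: [[0.987, 0.163, 0.002], [0.163, -0.987, -0.002], [0.001, 0.002, -1.0]]
force: [-0.5, -4.1, 3.8]
grip_width: 0.0184
finger_force: 48.6
```

{"api": "jog_arm", "payload": {"motion": [-6,0,0,0,0,0,1,-14,0,0,0,0,0,1,-22,0,0,0,0,0,1,-30,0,0,0,0,0,1,-38,0,0,0,0,0,1,-46,0,0,0,0,0,1,-54,0,0,0,0,0,1,-60,0,0,0,0,0,1,-60,0,0,0,0,0,1,-60,0,0,0,0,0,1]}}

```text
clock: 5.9
ee_pos: [0.4487, 0.177, 0.0633]
orientation: [[0.987, 0.164, 0.002], [0.164, -0.987, -0.002], [0.002, 0.002, -1.0]]
force: [0.4, -5.5, 4.0]
grip_width: 0.0184
finger_force: 49.3
```

Run:
```python
from h import *
print(r.get_obs()['ee_pos'],r.get_obs()['grip_width'],r.get_obs()['force'])
c=r.camera('top')
for t in ['jaw','jaw_grip','tube_center']:
    for d in r.landmark_of(c,t)[:2]: print(t,np.round(d['point'],4),round(d['confidence'],2))
```

```text
[0.44874004 0.17700646 0.0632578 ] 0.018363670477642986 [ 0.3656649  -5.45702129  4.03204398]
tube_center [0.5562 0.4205 0.0285] 0.66
tube_center [0.4966 0.4283 0.0487] 0.53
```

{"api": "jog_arm", "payload": {"motion": [0,0,0,0,0,0,0,0,0,0,0,0,0,0,0,0,0,0,0,0,0,0,0,0,0,0,0,0,0,0,0,0,0,0,0,0,0,-40,0,0,0,0,0,0,-80,0,0,0,0,0,0,-140,0,0,0,0,50,-130,-140,0,0,0,0,90,-241,-140,0,0,0,0,90,-241,-140,0,0,0,0,90,-241,-140,0,0,0,0,90,-241,-140,0,0,0,0,90,-241,-140,0,0,0,0,90,-241,-140,0,0,0,0,90,-241,-140,0,0,0,0,90,-241,-140,0,0,0,0]}}

```text
clock: 7.8
ee_pos: [0.4976, 0.4293, 0.2033]
orientation: [[0.987, 0.163, 0.001], [0.163, -0.987, 0.0], [0.001, -0.0, -1.0]]
force: [-0.8, 0.3, 0.7]
grip_width: 0.0854
finger_force: 0.0
```

Run:
```python
from h import *
c=wrist(); save(c,'w2.png'); print(r.get_obs()['ee_pos'],r.get_obs()['force'])
for d in r.landmark_of(c,'tube_center'): print(np.round(d['point'],4),round(d['confidence'],2),proj(c,d['point']))
```

```text
[0.4976434  0.42926235 0.20349511] [-0.88927829  0.0555159   0.29433093]
[0.5608 0.4205 0.0317] 0.64 [301.3 118.6]
[0.5355 0.3596 0.0295] 0.63 [360.2 157. ]
[0.437  0.3072 0.0411] 0.59 [391.1 264.8]
[0.5034 0.431  0.0482] 0.55 [279.4 182.3]
```

View pics/w2.png

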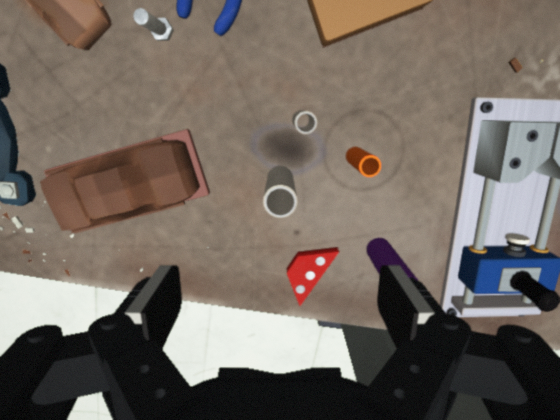

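Large grey tube's rim is at about (280,200); small grey (306,122), orange (368,163) and a brown box edge (205,185) are nearby, so I descend with the fingers partly closed.

Run:
```python
from h import *
c=wrist()
q=atz(c,(280.5,200.5),.09); print(q, atz(c,(297.5,200),.09)-atz(c,(263.5,200),.09))
for z in (0,.03,.06): print('box',atz(c,(206,185),z)-q)
print(tool([q[0],q[1],0.058],9.4))
```

```text
[0.49841446 0.42941933 0.09      ] [ 0.00433372 -0.02631788  0.        ]
box [-0.02109     0.07546563 -0.09      ]
box [-0.01307672  0.0700081  -0.06      ]
box [-0.00506345  0.06455057 -0.03      ]
(array([  0.6,   0.3, 145.4]), array([-0.04, -0.08, -0.03]))
```

{"api": "jog_arm", "payload": {"motion": [1,0,40,0,0,0,0.4,1,0,80,0,0,0,0.4,1,0,90,0,0,0,0.4,1,0,100,0,0,0,0.4,1,0,120,0,0,0,0.4,1,0,138,0,0,0,0.4,1,0,145,0,0,0,0.4,1,0,145,0,0,0,0.4,1,0,145,0,0,0,0.6,1,0,145,0,0,0,0.8,1,0,145,0,0,0,1,1,0,145,0,0,0,1,1,0,145,0,0,0,1,1,0,145,0,0,0,1], "grip_force": 30}}

```text
clock: 9.35
ee_pos: [0.4993, 0.4311, 0.0594]
orientation: [[0.986, 0.164, 0.003], [0.164, -0.986, 0.002], [0.003, -0.001, -1.0]]
force: [0.2, -1.3, 6.5]
grip_width: 0.0263
finger_force: 29.6
```

{"api": "jog_arm", "payload": {"motion": [0,0,-30,0,0,0,1,0,0,-65,0,0,0,1,0,0,-95,0,0,0,1,1,40,-95,0,0,0,1,2,85,-95,0,0,0,1,4,130,-95,0,0,0,1,5,175,-95,0,0,0,1,6,215,-95,0,0,0,1,6,235,-95,0,0,0,1,6,242,-95,0,0,0,1,6,242,-95,0,0,0,1,6,242,-95,0,0,0,1,6,242,-95,0,0,0,1]}}

```text
clock: 10.65
ee_pos: [0.5437, 0.1944, 0.1521]
orientation: [[0.986, 0.166, -0.0], [0.166, -0.986, 0.0], [-0.0, -0.0, -1.0]]
force: [-0.1, 0.3, -0.6]
grip_width: 0.026
finger_force: 30.2
```

Run:
```python
from h import *
c=wrist(); save(c,'w3.png'); o=r.get_obs();print(o['ee_pos'],o['force'],o['grip_width'])
og=np.array([.5005,.1861]);a=np.radians(9.375);u=np.array([np.cos(a),np.sin(a)]);n=np.array([-u[1],u[0]])
print(((np.array(o['ee_pos'])[:2]-og)@u),((np.array(o['ee_pos'])[:2]-og)@n))
print(tool([*(og+.0455*u),.15],9.4))
```

```text
[0.54369912 0.19433557 0.15213367] [ 0.08240548 -0.56718014 -1.79426085] 0.026089007676919445
0.043963660285945456 0.0010886326550172268
(array([1.5, 1.1, 2.1]), array([-0.02,  0.01,  0.15]))
```

View pics/w3.png

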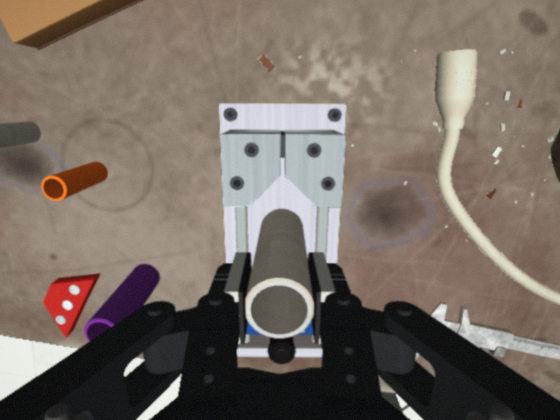

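The tube hangs above the jig, about 1 mm left of the V notch line (283,176). I correct by 1 mm and lower it.

{"api": "jog_arm", "payload": {"motion": [1,1,20,0,0,0,1,1,1,45,0,0,0,1,1,1,65,0,0,0,1,1,1,75,0,0,0,1,1,1,78,0,0,0,1,1,1,80,0,0,0,1,1,1,81,0,0,0,1,1,1,81,0,0,0,1]}}

```text
clock: 11.5
ee_pos: [0.5457, 0.1924, 0.0724]
orientation: [[0.986, 0.164, 0.002], [0.164, -0.986, 0.0], [0.002, -0.0, -1.0]]
force: [-0.1, -0.1, -1.0]
grip_width: 0.0264
finger_force: 30.1
```

{"api": "jog_arm", "payload": {"motion": [0,0,1,0,0,0,1,0,0,2,0,0,0,1,0,0,2,0,0,0,1,0,0,2,0,0,0,1]}}

```text
clock: 11.9
ee_pos: [0.5453, 0.1922, 0.0695]
orientation: [[0.986, 0.164, 0.0], [0.164, -0.986, 0.0], [0.001, -0.0, -1.0]]
force: [-0.2, -0.2, -1.3]
grip_width: 0.0261
finger_force: 30.2
```

{"api": "jog_arm", "payload": {"motion": [0,0,1,0,0,0,1,0,0,1,0,0,0,1,0,0,1,0,0,0,1]}}

```text
clock: 12.2
ee_pos: [0.5456, 0.1923, 0.0694]
orientation: [[0.986, 0.164, 0.002], [0.164, -0.986, 0.0], [0.002, -0.0, -1.0]]
force: [-1.0, -0.4, 5.4]
grip_width: 0.0264
finger_force: 30.7
```

{"api": "jog_arm", "payload": {"motion": [0,0,0,0,0,0,0.6,0,0,0,0,0,0,0.5,0,0,0,0,0,0,0.5,0,0,0,0,0,0,0.3,0,0,0,0,0,0,0.3,0,0,-10,0,0,0,0.3,0,0,-30,0,0,0,0.3,0,0,-65,0,0,0,0.3,0,0,-90,0,0,0,0,-40,0,-90,0,0,0,0,-80,0,-90,0,0,0,0,-98,0,-90,0,0,0,0,-98,0,-90,0,0,0,0,-98,0,-90,0,0,0,0]}}

```text
clock: 13.6
ee_pos: [0.449, 0.1762, 0.1593]
orientation: [[0.986, 0.164, 0.002], [0.164, -0.986, 0.001], [0.002, -0.0, -1.0]]
force: [-0.5, -0.7, -0.8]
grip_width: 0.0855
finger_force: 0.0
```

Run:
```python
from h import *
c=wrist(); save(c,'w4.png'); o=r.get_obs();print(o['ee_pos'],o['force'],o['grip_width'])
print(tool([.4487,.177,.0635],9.4))
```

```text
[0.4492498  0.17624906 0.15892468] [-0.45441495  0.29224142  0.28760261] 0.08559366002312217
(array([-0.6, -0.8, 95.4]), array([-0.01, -0.08,  0.04]))
```

View pics/w4.png

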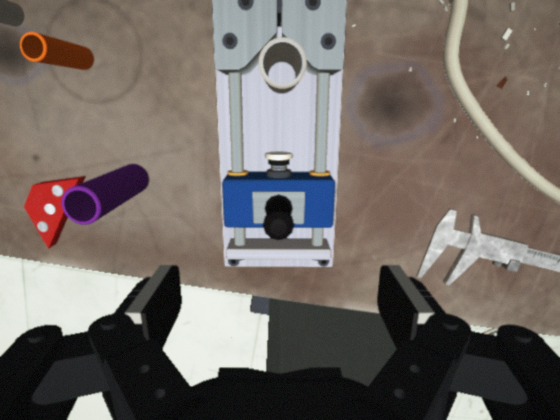

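The tube stands upright at (283,62), just short of the V, and the jaw with its post at (278,212) lies below the gripper. I take the grip.

{"api": "jog_arm", "payload": {"motion": [0,0,40,0,0,0,0,0,0,75,0,0,0,0,0,0,92,0,0,0,0,0,0,95,0,0,0,0,0,0,95,0,0,0,0.5,0,0,95,0,0,0,1,0,0,95,0,0,0,1,0,0,95,0,0,0,1,0,0,95,0,0,0,1,0,0,95,0,0,0,1,0,0,95,0,0,0,1], "grip_force": 50}}

```text
clock: 14.75
ee_pos: [0.449, 0.177, 0.0645]
orientation: [[0.986, 0.165, 0.002], [0.165, -0.986, 0.002], [0.002, -0.002, -1.0]]
force: [-0.5, 4.9, 5.4]
grip_width: 0.0182
finger_force: 48.7
```

{"api": "jog_arm", "payload": {"motion": [6,0,0,0,0,0,1,14,0,0,0,0,0,1,22,0,0,0,0,0,1,30,0,0,0,0,0,1,36,0,0,0,0,0,1,38,0,0,0,0,0,1,39,0,0,0,0,0,1,40,0,0,0,0,0,1]}}

```text
clock: 15.55
ee_pos: [0.4875, 0.1833, 0.0645]
orientation: [[0.986, 0.165, -0.001], [0.165, -0.986, 0.001], [-0.0, -0.001, -1.0]]
force: [-4.9, 1.9, 7.8]
grip_width: 0.0186
finger_force: 48.9
```

Run:
```python
from h import *
c=wrist(); save(c,'w5.png'); o=r.get_obs();print(o['ee_pos'],o['force'],o['grip_width'],c['xyz'])
og=np.array([.5005,.1861]);a=np.radians(9.375);u=np.array([np.cos(a),np.sin(a)])
print((np.array(o['ee_pos'])[:2]-og)@u)
```

```text
[0.48768933 0.18327503 0.06448899] [-4.81008654  3.28938089  8.15382152] 0.01850581817498667 [0.55990952 0.1959884  0.20697069]
-0.013099734951776196
```

View pics/w5.png

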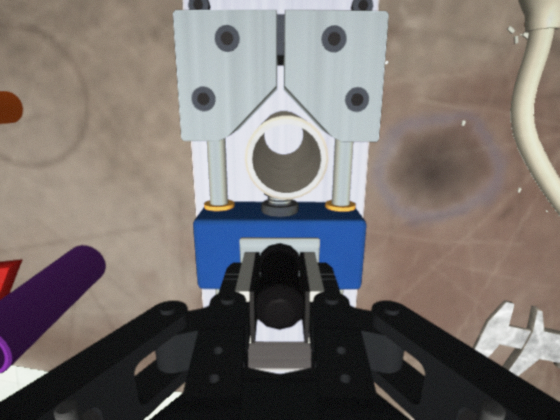

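{"api": "jog_arm", "payload": {"motion": [1,0,0,0,0,0,1,2,0,0,0,0,0,1,3,0,0,0,0,0,1,4,0,0,0,0,0,1,5,0,0,0,0,0,1,6,0,0,0,0,0,1,7,0,0,0,0,0,1,8,0,0,0,0,0,1]}}

```text
clock: 16.4
ee_pos: [0.4953, 0.1845, 0.0645]
orientation: [[0.986, 0.165, -0.001], [0.165, -0.986, 0.001], [-0.001, -0.001, -1.0]]
force: [-6.2, 2.3, 8.3]
grip_width: 0.0183
finger_force: 48.9
```

{"api": "jog_arm", "payload": {"motion": [0.7,0,0,0,0,0,1,1.4,0,0,0,0,0,1,2,0,0,0,0,0,1]}}

```text
clock: 16.7
ee_pos: [0.4973, 0.1849, 0.0645]
orientation: [[0.986, 0.165, -0.001], [0.165, -0.986, 0.001], [-0.001, -0.001, -1.0]]
force: [-6.4, 2.5, 8.7]
grip_width: 0.0183
finger_force: 48.9
```

Run:
```python
from h import *
for i in range(4):
    c=wrist(); o=r.get_obs();print(o['ee_pos'],o['force'])
save(c,'w6.png')
```

```text
[0.49736621 0.18487068 0.06453137] [-5.13464717  3.35930436  7.76482592]
[0.49733966 0.18485744 0.06449684] [-4.757711    2.15780431  8.68992577]
[0.49735796 0.18486758 0.06448596] [-5.3260502   2.10093005  8.22736316]
[0.49736339 0.18488063 0.0645213 ] [-5.21085235  2.26591185  8.11103676]
```

{"api": "jog_arm", "payload": {"motion": [0.7,0,0,0,0,0,1,1.4,0,0,0,0,0,1,2,0,0,0,0,0,1,2,0,0,0,0,0,1,2,0,0,0,0,0,1]}}

```text
clock: 17.4
ee_pos: [0.4992, 0.1852, 0.0645]
orientation: [[0.986, 0.165, -0.001], [0.165, -0.986, 0.001], [-0.001, -0.001, -1.0]]
force: [-5.2, 3.4, 8.3]
grip_width: 0.0181
finger_force: 48.9
```

{"api": "jog_arm", "payload": {"motion": [0.7,0,0,0,0,0,1,1.4,0,0,0,0,0,1,1.4,0,0,0,0,0,1,1.4,0,0,0,0,0,1]}}

```text
clock: 17.8
ee_pos: [0.5005, 0.1854, 0.0645]
orientation: [[0.986, 0.165, -0.001], [0.165, -0.986, 0.001], [-0.001, -0.001, -1.0]]
force: [-6.3, 2.4, 8.0]
grip_width: 0.0185
finger_force: 48.9
```

Run:
```python
from h import *
for i in range(4):
    c=wrist(); o=r.get_obs();print(o['ee_pos'],o['force'])
save(c,'w7.png')
```

```text
[0.50052253 0.18540505 0.06452491] [-6.75954197  1.61421469  8.80322585]
[0.50052366 0.1853976  0.06452734] [-6.11184446  3.18800852  8.43076808]
[0.50052217 0.1853958  0.06450816] [-6.16461483  1.60781734  9.81578507]
[0.50051006 0.18536605 0.06446825] [-5.58491061  2.07579544  7.65125075]
```

View pics/w7.png

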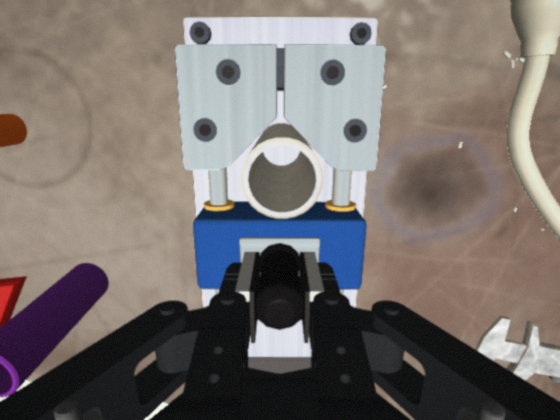

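The tube at (283,178) is now deep in the V, and the force has risen by about 1 N above the drag. I continue in small steps.

{"api": "jog_arm", "payload": {"motion": [0.5,0,0,0,0,0,1,0.5,0,0,0,0,0,1,0.5,0,0,0,0,0,1]}}

```text
clock: 18.3
ee_pos: [0.501, 0.1854, 0.0645]
orientation: [[0.986, 0.165, -0.001], [0.165, -0.986, 0.001], [-0.001, -0.001, -1.0]]
force: [-6.6, 2.3, 8.6]
grip_width: 0.0185
finger_force: 48.9
```

```bash
cat > f.py <<'E'
from h import *
u=np.array([.9866,.1631]);F=[];X=[]
for i in range(10):
    r.camera('side');o=r.get_obs();F.append(np.array(o['force'])[:2]@u);X.append(np.array(o['ee_pos'])[:2]@u)
print('F %.2f +- %.2f  x %.2f mm'%(np.mean(F),np.std(F)/3,np.mean(X)*1000),o['clock'])
E
python3 f.py
```

```text
F -5.71 +- 0.18  x 524.50 mm 18.8
```

{"api": "jog_arm", "payload": {"motion": [0.6,0,0,0,0,0,1,0.6,0,0,0,0,0,1,0.6,0,0,0,0,0,1]}}

```text
clock: 19.1
ee_pos: [0.5015, 0.1855, 0.0645]
orientation: [[0.986, 0.165, -0.001], [0.165, -0.986, 0.001], [-0.001, -0.001, -1.0]]
force: [-6.3, 2.2, 8.4]
grip_width: 0.0182
finger_force: 49.0
```

```bash
python3 f.py
```

```text
F -6.38 +- 0.17  x 525.01 mm 19.6
```

{"api": "jog_arm", "payload": {"motion": [0.6,0,0,0,0,0,1,0.6,0,0,0,0,0,1,0.6,0,0,0,0,0,1]}}

```text
clock: 19.9
ee_pos: [0.5017, 0.1856, 0.0645]
orientation: [[0.986, 0.165, -0.002], [0.165, -0.986, 0.001], [-0.002, -0.001, -1.0]]
force: [-8.3, 1.2, 9.5]
grip_width: 0.0183
finger_force: 49.0
```

```bash
python3 f.py
```

```text
F -7.79 +- 0.20  x 525.29 mm 20.4
```

{"api": "jog_arm", "payload": {"motion": [0.4,0,0,0,0,0,1,0.8,0,0,0,0,0,1,0.8,0,0,0,0,0,1]}}

```text
clock: 20.7
ee_pos: [0.5021, 0.1856, 0.0645]
orientation: [[0.986, 0.165, -0.003], [0.165, -0.986, 0.0], [-0.003, -0.001, -1.0]]
force: [-10.1, 2.2, 9.5]
grip_width: 0.0185
finger_force: 49.1
```

```bash
python3 f.py
```

```text
F -9.83 +- 0.18  x 525.63 mm 21.2
```

{"api": "jog_arm", "payload": {"motion": [0.4,0,0,0,0,0,1,0.4,0,0,0,0,0,1,0.4,0,0,0,0,0,1]}}

```text
clock: 21.5
ee_pos: [0.5023, 0.1857, 0.0645]
orientation: [[0.986, 0.165, -0.004], [0.165, -0.986, 0.0], [-0.003, -0.001, -1.0]]
force: [-11.2, 0.7, 11.6]
grip_width: 0.018
finger_force: 49.1
```

```bash
python3 f.py
```

```text
F -10.77 +- 0.20  x 525.81 mm 22.0
```

{"api": "jog_arm", "payload": {"motion": [-0.8,0,0,0,0,0,1,-1.6,0,0,0,0,0,1,-2.0,0,0,0,0,0,1,-2.0,0,0,0,0,0,1]}}

```text
clock: 22.4
ee_pos: [0.5022, 0.1857, 0.0645]
orientation: [[0.986, 0.165, 0.001], [0.165, -0.986, 0.001], [0.001, -0.001, -1.0]]
force: [-2.4, 2.7, 6.3]
grip_width: 0.0185
finger_force: 48.8
```

```bash
python3 f.py
```

```text
F -1.92 +- 0.15  x 525.72 mm 22.9
```

Jaw stayed put (525.72). I open slowly and lift clear.

{"api": "jog_arm", "payload": {"motion": [0,0,0,0,0,0,0.7,0,0,0,0,0,0,0.6,0,0,0,0,0,0,0.4,0,0,0,0,0,0,0.4,0,0,0,0,0,0,0.4,0,0,-10,0,0,0,0.4,0,0,-30,0,0,0,0.4,0,0,-70,0,0,0,0.4,0,0,-100,0,0,0,0.4,-20,0,-110,0,0,0,0.4,-20,0,-110,0,0,0,0.4,-20,0,-110,0,0,0,0.4]}}

```text
clock: 24.1
ee_pos: [0.4826, 0.1818, 0.1736]
orientation: [[0.986, 0.164, 0.001], [0.164, -0.986, 0.0], [0.001, -0.0, -1.0]]
force: [-0.0, -0.9, -0.8]
grip_width: 0.0512
finger_force: 0.0
```

Run:
```python
from h import *
c=wrist(); save(c,'w8.png'); o=r.get_obs();print(o['ee_pos'],o['force'])
for t in ['tube_center','seat','jaw']:
    for d in r.landmark_of(c,t)[:4]: print(t,np.round(d['point'],4),round(d['confidence'],2),proj(c,d['point']))
cv2.imwrite('pics/w8c.png',cv2.resize(cv2.cvtColor(c['frame'],cv2.COLOR_RGB2BGR)[0:260,150:420],None,fx=2.2,fy=2.2))
```

```text
[0.4823569  0.1816945  0.17260763] [ 0.14530891  0.42296055 -0.09432124]
tube_center [0.5327 0.3563 0.0287] 0.85 [ 81.8 100.2]
tube_center [0.5637 0.419  0.034 ] 0.63 [ 2.7 48.8]
tube_center [0.4356 0.3079 0.0413] 0.59 [128.3 223.9]
tube_center [0.5551 0.1967 0.0566] 0.56 [276.6 103.4]
seat [0.5542 0.1896 0.0562] 0.57 [285.9 106.3]
jaw [ 0.5203  0.1923 -0.003 ] 0.96 [275.7 142.6]
```

View pics/w8c.png

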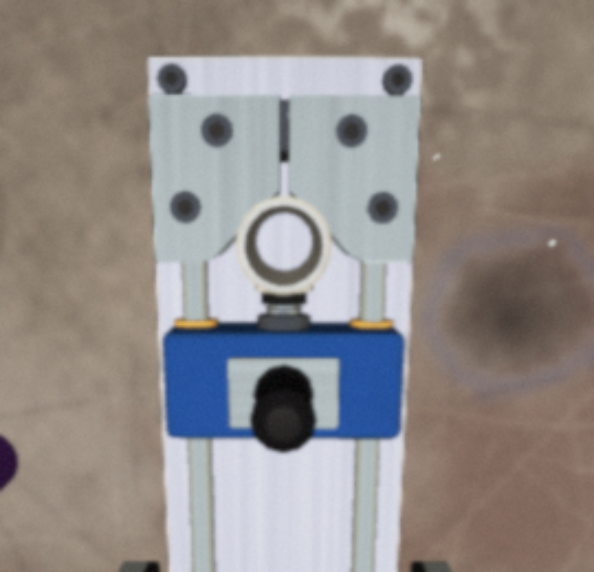

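The tube sits centred in the V at (284,243), with the pad against it, upright, and the gripper clear.

```bash
python3 -c "
from rig import r
print(r.sign_off())"
```

```text
the job is handed in; nothing more can be done
None
```

The tube is clamped upright against both faces of the V, with about 5 N on the pad by the force readings before release. The gripper is clear and the job was handed in at about 24 s of the 64 s allowed; the hand-in did not report a verdict.

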